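# Sort the sanded bars into their trays

### The arm

A 6-joint arm with a two-finger parallel gripper is mounted at the origin on the work surface. World frame = base frame: x ahead of the robot, y to its left, z up, the work surface at z = 0. Lengths are in m, angles in rad, forces in N, time in s.
With the tool pointing down it reaches from about 0.425 to 0.95 m from the base axis. Payload 3.5 kg.
Tool frame: the origin (TCP) lies midway between the tips of the shut fingers; the grasp point (between the pads) lies 19 mm behind it; z points along the fingers, y is the line along which they close (so a half turn about z gives the same grasp; the last joint's range is limited). The gripper opens to 85 mm and grips with 20 to 120 N. Pads are 22 mm wide; open, the fingers measure 114 mm over their backs; the gripper's body (76 mm by 85 mm) begins 54 mm behind the grasp point. The pads swing forward as they close: fully open they stand 13 mm farther back than shut.
Start: joints at [-1.495, 0.286, 1.577, -0, 1.279, -0.15], TCP at [0.151, -0.658, 0.231] pointing down, gripper open.
Joint ranges: [-2.77, 2.77], [-0.9, 2.22], [0.21, 2.48], [-1.53, 4.67], [0.24, 2.81], [-2.84, 2.84]. Speed limits (rad/s): [2.79, 2.79, 3.14, 3.14, 3.14, 3.14].

### API

Orientations are given as a unit quaternion [x, y, z, w].
In Python, from plant import * gives the robot as it stands.
- The arm moves only by the tool move_arm, never from a script. Its argument "moves" is a list of rows, each a list of 3 entries, a list of its own where there are three numbers: the opening, from 0 (shut) to 1 (fully open), then the shift along the tool's x, y, z in m, then the turn, a rotation vector about the tool's x, y, z in rad. A call has exactly 10 rows; each row shifts and turns the commanded pose from where the row before left it, along the tool's axes as they then stand; what a row does not reach is not made up. A row lasts 1/12 s, in which the tool goes at most 41.7 mm and 7.16 degrees, less where a joint would pass 70% of its speed; a pose out of reach is approached as far as the arm can. A call is refused whole if a number of a shift passes 0.0417 or a number of a turn 0.125, either way. A call with a gripper value outside its range is refused whole. The fingers move at their own pace and stop on an object; "grip_force" is the grip in N (left out, the last holds). Time passes only in rows, so rows that do not move let the fingers close, or fill a call up. It gives the time, the measured TCP pose, the force, the opening and the grip force at its end, in the units of the state.
- get_state(): the state, without advancing time (a new reading comes with each control period).
- read_camera(name): name is "scene" or "side" or "wrist"; returns the picture (420x560x3 uint8, red, green, blue); there is no depth.
- camera_params(name): a dict with "fx", "fy", "cx", "cy" (pixels), "rvec" (rotation vector, rad) and "tvec" (3), from world to camera coordinates, as OpenCV has them; the wrist camera has in their place "tool_from_camera" (4x4, takes a point from camera to tool coordinates, whose origin is the TCP and whose axes are the flange's). Camera axes: x right, y down, z forward; pixel columns grow to the right and rows downward; lengths in m; the calibration is good to about 2 mm. A picture is of the moment at which its call begins: read the wrist's pose just before it. camera_params takes no time and is no camera call.
- sign_off(): hands the job in; it is judged then, once.
The state is a dict: "time": time; "qpos": joint angles; "dq": joint speeds; "joint_efforts": joint torques, N m; "eef_pos": TCP position; "tcp_rot": TCP orientation; "contact_force": force on the tool from outside, world axes, zero at the start; "wrist_torque": the same for the moment, N m; "opening": opening from 0.0 (shut) to 1.0 (fully open); "finger_force": force on a finger pad.
Only numpy, scipy, OpenCV 4.12 (cv2) and the standard library are available. Lean on these libraries where they do the work, as an engineer would, in place of code of your own. Each camera call takes 0.05 s, during which the arm holds its last target. There are 200 camera calls.

### The job

Pick the three timber bars out from among the round turned pieces and lay each one flat in the tray of its own length: the longest bar first, then the middle one, then the shortest. The longest bar is half under the lip of the dust hood: slide it straight out towards the robot until it is clear of the lip before you lift it. Leave the turned wheels and the knob where they are.

Things in the scene. Friction and masses are not known exactly. Their poses are not given: they have to be found in the camera images.
- bar_long_center (a point): the longest of three plain pale timber bars, 140 mm long (its x axis), 40 mm wide (y), 45 mm high (z), 100 to 160 g; this point is its centre, 22.5 mm above its underside. It starts on the table, pointing roughly straight out of the dust hood, about half its length under the hood's lip and the rest sticking out in front
- bar_mid_center (a point): the middle of three plain pale timber bars, 100 mm long (its x axis), 40 mm wide (y), 45 mm high (z), 75 to 115 g; this point is its centre, 22.5 mm above its underside. It starts lying flat on the open table
- bar_short_center (a point): the shortest of three plain pale timber bars, 66 mm long (its x axis), 40 mm wide (y), 45 mm high (z), 49 to 75 g; this point is its centre, 22.5 mm above its underside. It starts lying flat on the open table
- tray_long: the longest of three shallow open grey trays, fixed to the table; the place for the longest bar. Inside 160 x 60 mm (x by y: 10 mm of room all round the 140 x 40 mm bar), walls 3 mm thick, floor 4 mm thick, rim 10 mm above the table. Origin: centre of its underside, on the table; x along its length
- tray_mid: the middle of three shallow open grey trays, fixed to the table; the place for the middle bar. Inside 120 x 60 mm (x by y: 10 mm of room all round the 100 x 40 mm bar), walls 3 mm thick, floor 4 mm thick, rim 10 mm above the table. Origin: centre of its underside, on the table; x along its length
- tray_short: the shortest of three shallow open grey trays, fixed to the table; the place for the shortest bar. Inside 86 x 60 mm (x by y: 10 mm of room all round the 66 x 40 mm bar), walls 3 mm thick, floor 4 mm thick, rim 10 mm above the table. Origin: centre of its underside, on the table; x along its length
- hood: fixed grey dust hood, 180 mm wide, open towards the robot: a flat lip of pale translucent plastic with a dark front edge, underside 53 mm and top 59 mm above the table, between thin side cheeks at y = +-87 mm; its tall grey box (130 mm high, pipe stub to 180 mm) begins 105 mm behind the lip's front edge. Origin: on the table under the middle of that edge; x points into the hood, so things slide out along -x
- wheel_large: round turned wooden wheel, 60 mm across, 27 mm high, lying flat and loose; not part of the job. Origin: centre of its underside
- wheel_small: round turned wooden wheel, 44 mm across, 25 mm high, lying flat and loose; not part of the job. Origin: centre of its underside
- turned_knob: mushroom-shaped turned wooden knob, 44 mm across, 43 mm high, standing loose; not part of the job. Origin: centre of its underside
Mind the look-alikes: they are no part of the job. What is shaped like the part that bears bar_short_center but orange or turquoise is not meant.

How it is judged:
By the outcome, as a careful person would: the job done as asked, in the order asked, and still so for the second after the job is handed in, with the robot touching nothing.
It also fails if it takes over 102 s, if anything falls off the work surface, if the arm or the gripper's body presses on something with over 40 N, if the wrist force passes 120 N, or if a joint passes its speed limit or range.

## Working session

There is one attempt and no reset: what is moved stays moved. The work goes in short steps, Python scripts to look and compute and a tool call to move; the robot and the scene stay as the last step left them, time stands still between calls to the robot, and variables do not carry over. Pictures are saved under pics/ and viewed, at most 14 in all, crops included, and the job is handed in when it is done.

Besides the shell and the picture viewer there is one more tool, called as a command line: name --argument value ..., lists and objects as JSON in quotes. move_arm: Moves the arm, as the interface text tells. Its arguments: {"type":"object","properties":{"moves":{"type":"array"},"grip_force":{"type":"number"}},"required":["moves"]}

```bash
mkdir -p pics; python3 - <<'E'
from plant import *
import cv2, json
s=get_state(); print({k:(np.round(v,3).tolist() if hasattr(v,'__len__') else v) for k,v in s.items()} if 'np' in globals() else s)
for n in("scene","side"):
    cv2.imwrite(f"pics/{n}0.png",cv2.cvtColor(read_camera(n),cv2.COLOR_RGB2BGR)); print(n,camera_params(n))
print(camera_params("wrist"))
E
```

```text
{'time': 0.0, 'qpos': array([-1.49501614e+00,  2.87191389e-01,  1.57818869e+00,  2.24294371e-05,
        1.27860772e+00, -1.49998301e-01]), 'dq': array([-0.00031645, -0.00033974,  0.00076034, -0.00209406, -0.00189948,
       -0.00120159]), 'joint_efforts': array([ 8.09371577e-04, -4.05981767e+01, -2.92626822e+01, -1.29258756e-04,
        5.93096047e-03,  1.34350267e-05]), 'eef_pos': array([ 0.15109343, -0.65719157,  0.22992371]), 'tcp_rot': array([ 9.93634426e-01,  1.12646315e-01,  5.51586831e-05, -1.19634891e-03]), 'contact_force': array([ 0.18487806, -1.13018931,  0.36392644]), 'wrist_torque': array([ 0.0388157 , -0.00498992, -0.0315475 ]), 'finger_force': 0.0, 'opening': 1.0036630039497894}
scene {'fx': 458.85768282579573, 'fy': 458.85768282579573, 'cx': 276.48438525357284, 'cy': 208.42354592709495, 'rvec': array([ 2.4589432 ,  0.82123549, -0.22256417]), 'tvec': array([-0.43012054, -0.24832664,  1.39316283])}
side {'fx': 411.52002301797773, 'fy': 411.52002301797773, 'cx': 277.5847880691042, 'cy': 205.9010830341101, 'rvec': array([ 0.31589989, -2.65115317,  1.38221506]), 'tvec': array([0.53666065, 0.10236455, 0.79370951])}
{'fx': 297.32537350188045, 'fy': 297.32537350188045, 'cx': 279.0519606446993, 'cy': 205.2174671867348, 'tool_from_camera': array([[-3.24397990e-04, -9.65435363e-01, -2.60642388e-01,
         6.51169130e-02],
       [ 9.99999483e-01, -5.64265764e-04,  8.45466088e-04,
        -7.31439840e-04],
       [-9.63314436e-04, -2.60641979e-01,  9.65435047e-01,
        -1.42408944e-01],
       [ 0.00000000e+00,  0.00000000e+00,  0.00000000e+00,
         1.00000000e+00]])}
```

View pics/scene0.png

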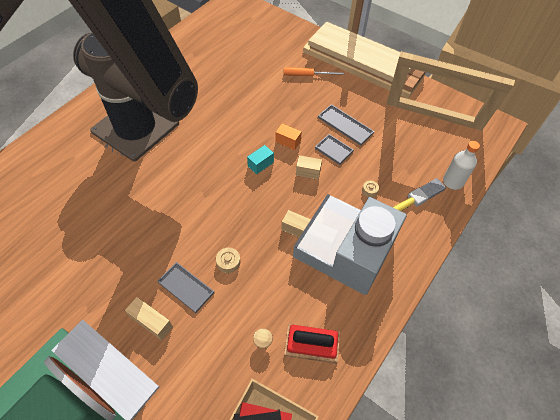

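View pics/side0.png

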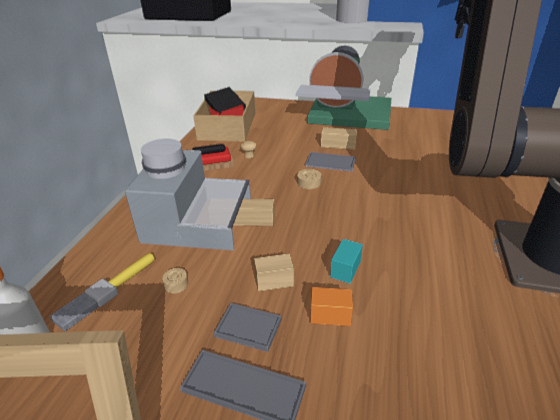

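The scene picture shows the long bar at about (295,222) sticking out of the hood, the mid bar at (148,316) and the short bar at (308,167). The long tray is at (346,124), the short tray at (334,149) and the mid tray at (187,287). The side view agrees: long bar (255,212), mid bar (338,138), short bar (274,272).

```bash
cat > h.py <<'E'
from plant import *
import numpy as np, cv2
from scipy.spatial.transform import Rotation as R
def cam(n,s=None):
    p=camera_params(n); K=np.array([[p["fx"],0,p["cx"]],[0,p["fy"],p["cy"]],[0,0,1]])
    if n=="wrist":
        T=np.eye(4);T[:3,:3]=R.from_quat(s["tcp_rot"]).as_matrix();T[:3,3]=s["eef_pos"];T=T@p["tool_from_camera"]
        return K,T[:3,:3],T[:3,3]
    A=R.from_rotvec(p["rvec"]).as_matrix(); return K,A.T,-A.T@p["tvec"]
def rays(c,px,z):
    K,A,o=c; px=np.c_[np.atleast_2d(px).astype(float),np.ones(len(np.atleast_2d(px)))]
    d=(A@np.linalg.inv(K)@px.T).T; return (o+d*((z-o[2])/d[:,2])[:,None])[:,:2]
def rect(P):
    (c,(w,h),a)=cv2.minAreaRect(P.astype(np.float32)); 
    if w<h: w,h,a=h,w,a+90
    return np.round(c,4),np.round((w,h),4),round((a+90)%180-90,1)
def comp(mask,seed):
    n,l,st,ce=cv2.connectedComponentsWithStats(mask.astype(np.uint8)); 
    i=l[seed[1],seed[0]]
    return None if i==0 else max(cv2.findContours((l==i).astype(np.uint8),0,1)[0],key=len)[:,0]
def grab(n,f=None):
    s=get_state(); im=read_camera(n)
    if f: cv2.imwrite("pics/"+f,im[...,::-1])
    return im,cam(n,s),s
E
python3 - <<'E'
from h import *
im=cv2.imread("pics/scene0.png"); hsv=cv2.cvtColor(im,cv2.COLOR_BGR2HSV); c=cam("scene")
for n,p in dict(long=(295,222),mid=(148,316),short=(308,165),orange=(288,135),wl=(228,259),table=(200,200),tl=(346,124),tm=(187,287)).items(): print(n,hsv[p[1],p[0]])
tr=(hsv[...,1]<60)&(hsv[...,2]<130)
for n,p in dict(tl=(346,124),ts=(334,149),tm=(187,287)).items():
    k=comp(tr,p); print(n, rect(rays(c,k,.006)) if k is not None else None)
for n,p,z in (("wl",(228,259),.027),("ws",(371,187),.025),("kn",(262,338),.03),("long",(290,219),.045),("mid",(150,312),.045),("short",(308,163),.045),("lipL",(330,196),.059),("lipR",(297,255),.059)): print(n,rays(c,p,z).round(3))
c=cam("side")
for n,p,z in (("wl",(309,177),.027),("ws",(175,277),.025),("long",(255,208),.045),("mid",(338,133),.045),("short",(274,265),.045),("lipA",(247,184),.059),("lipB",(230,240),.059)): print(n,rays(c,p,z).round(3))
a=cv2.resize(im[175:275,240:370],None,fx=4,fy=4,interpolation=cv2.INTER_CUBIC); cv2.imwrite("pics/crop0.png",a)
E
```

```text
long [ 21  87 245]
mid [ 20  90 243]
short [ 23  73 252]
orange [ 17 152 254]
wl [ 19  96 240]
table [ 12 139 205]
tl [132   7 192]
tm [114   9 144]
tl None
ts None
tm None
wl [[ 0.522 -0.18 ]]
ws [[0.692 0.223]]
kn [[ 0.709 -0.285]]
long [[ 0.582 -0.004]]
mid [[ 0.473 -0.393]]
short [[0.516 0.173]]
lipL [[0.629 0.109]]
lipR [[ 0.659 -0.083]]
wl [[ 0.514 -0.159]]
ws [[0.685 0.234]]
long [[0.597 0.022]]
mid [[ 0.473 -0.388]]
short [[0.513 0.184]]
lipA [[ 0.636 -0.046]]
lipB [[0.606 0.151]]
```

View pics/crop0.png

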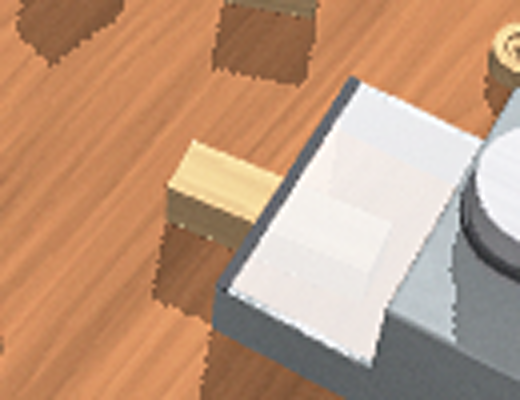

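The crop shows the bar's near top corners at about (195,143) and (168,187), with its far end faintly visible through the lip at (390,220) and (372,268). The lip's dark front edge runs from (355,80) to (222,290).

```bash
python3 - <<'E'
from h import *
im=cv2.imread("pics/scene0.png"); hsv=cv2.cvtColor(im,cv2.COLOR_BGR2HSV); c=cam("scene")
f=lambda x,y:(240+x/4,175+y/4)
print("lip",rays(c,[f(355,80),f(222,290)],.059).round(3).tolist())
print("bar",rays(c,[f(195,143),f(168,187),f(390,220),f(372,268)],.045).round(3).tolist())
for V in ("scene","side"):
    im=cv2.imread(f"pics/{V}0.png"); hsv=cv2.cvtColor(im,cv2.COLOR_BGR2HSV); c=cam(V)
    tr=(hsv[...,1]<75)
    for n,p in (dict(tl=(346,124),ts=(334,149),tm=(187,287)) if V=="scene" else dict(tl=(244,385),ts=(248,325),tm=(330,161))).items():
        k=comp(tr,p); print(V,n, rect(rays(c,k,.008)) if k is not None else None)
    pale=(hsv[...,0]>=15)&(hsv[...,0]<30)&(hsv[...,1]<115)&(hsv[...,2]>215)
    for n,p in (dict(mid=(150,312),short=(308,162)) if V=="scene" else dict(mid=(338,133),short=(274,263))).items():
        k=comp(pale,p); print(V,n, rect(rays(c,k,.045)) if k is not None else hsv[p[1],p[0]])
E
```

```text
lip [[0.624, 0.109], [0.644, -0.068]]
bar [[0.565, 0.014], [0.571, -0.023], [0.696, 0.042], [0.706, 0.007]]
scene tl (array([0.5047, 0.3917]), array([0.1692, 0.0738]), -5.6)
scene ts (array([0.53  , 0.2886]), array([0.0947, 0.073 ]), -4.8)
scene tm (array([ 0.4799, -0.2918]), array([0.1282, 0.0676]), -1.4)
scene mid (array([ 0.4828, -0.4023]), array([0.0763, 0.0388]), 3.0)
scene short (array([0.5162, 0.1766]), array([0.0645, 0.0386]), 24.3)
side tl (array([0.5041, 0.3968]), array([0.1687, 0.0719]), -5.4)
side ts (array([0.5291, 0.2936]), array([0.096 , 0.0739]), -4.8)
side tm (array([ 0.4794, -0.2862]), array([0.1278, 0.0855]), -0.9)
side mid [ 18  82 193]
side short [ 18  84 188]
```

move_arm --moves '[[1,[0.0287,-0.0271,0.0015],[0,0,0]],[1,[0.0287,-0.0271,0.0015],[0,0,0]],[1,[0.0287,-0.0271,0.0015],[0,0,0]],[1,[0.0287,-0.0271,0.0015],[0,0,0]],[1,[0.0287,-0.0271,0.0015],[0,0,0]],[1,[0.0287,-0.0271,0.0015],[0,0,0]],[1,[0.0287,-0.0271,0.0015],[0,0,0]],[1,[0.0287,-0.0271,0.0015],[0,0,0]],[1,[0.0287,-0.0271,0.0015],[0,0,0]],[1,[0.0287,-0.0271,0.0015],[0,0,0]]]' --grip_force 50

```text
time: 0.93
eef_pos: [0.3706, -0.3275, 0.2159]
tcp_rot: [0.994, 0.112, -0.0, -0.0]
contact_force: [0.6, -0.2, 0.0]
opening: 0.995
finger_force: 0.0
```

move_arm --moves '[[1,[0.0287,-0.0271,0.0015],[0,0,0]],[1,[0.0287,-0.0271,0.0015],[0,0,0]],[1,[0.0287,-0.0271,0.0015],[0,0,0]],[1,[0.0287,-0.0271,0.0015],[0,0,0]],[1,[0.0287,-0.0271,0.0015],[0,0,0]],[1,[0.0287,-0.0271,0.0015],[0,0,0]],[1,[0.0287,-0.0271,0.0015],[0,0,0]],[1,[0.0287,-0.0271,0.0015],[0,0,0]],[1,[0.0287,-0.0271,0.0015],[0,0,0]],[1,[0.0287,-0.0271,0.0015],[0,0,0]]]'

```text
time: 1.77
eef_pos: [0.5897, 0.0009, 0.2008]
tcp_rot: [0.994, 0.113, -0.0, -0.0]
contact_force: [1.3, 0.3, -0.1]
opening: 0.996
finger_force: 0.0
```

```bash
cat >> h.py <<'E'
def yaw(s): 
    x=R.from_quat(s["tcp_rot"]).as_matrix()[:,0]; return np.degrees(np.arctan2(x[1],x[0]))
def todo(s,xyz,yw=None):
    A=R.from_quat(s["tcp_rot"]).as_matrix(); d=A.T@(np.array(xyz)-s["eef_pos"])
    print("shift",d.round(4),"turn z",None if yw is None else round(-np.radians((yw-yaw(s)+90)%180-90),4))
def st(s): print("t",round(s["time"],2),"tcp",s["eef_pos"].round(4),"yaw",round(yaw(s),2),"tilt",R.from_quat(s["tcp_rot"]).as_matrix()[:2,2].round(4),"q6",s["qpos"][5].round(2),"F",s["contact_force"].round(1),"op",round(s["opening"],3))
E
python3 - <<'E'
from h import *
im,c,s=grab("wrist","w1.png"); st(s)
np.savez("w1.npz",K=c[0],A=c[1],o=c[2])
E
```

```text
t 1.77 tcp [0.5897 0.0009 0.2008] yaw 12.96 tilt [-0.0007  0.    ] q6 1.17 F [ 1.3  0.3 -0.1] op 0.996
```

View pics/w1.png

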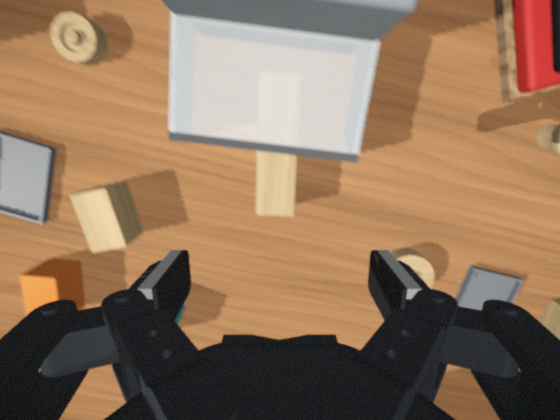

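Wrist view: the bar's near top end runs (256,216) to (294,216). Its far end shows through the lip at about (259,72) to (298,72), and the lip edge goes from (169,135) to (358,158). The short bar is at about (98,220).

```bash
python3 - <<'E'
from h import *
z=np.load("w1.npz"); c=(z["K"],z["A"],z["o"])
b=rays(c,[(256,216),(294,216),(298,72),(259,72)],.045); print("bar",b.round(4).tolist(),b.mean(0).round(4))
ax=(b[2]+b[3]-b[0]-b[1])/2; near=(b[0]+b[1])/2; print("axis",np.degrees(np.arctan2(*ax[::-1])),np.linalg.norm(ax),near)
l=rays(c,[(169,135),(358,158)],.059); e=l[1]-l[0]; n=np.array([-e[1],e[0]])/np.linalg.norm(e); print("lip",l.round(4).tolist(),l.mean(0),"hood yaw",np.degrees(np.arctan2(n[1],n[0])),"w",np.linalg.norm(e),"barend",n@(near-l[0]))
im=cv2.imread("pics/w1.png"); hsv=cv2.cvtColor(im,cv2.COLOR_BGR2HSV)
print("short",rays(c,[(71,195),(102,188),(126,244),(92,251)],.045).round(4).tolist())
E
```

```text
bar [[0.5577, 0.0189], [0.5666, -0.02], [0.703, 0.0095], [0.6949, 0.0447]] [0.6305 0.0133]
axis 11.402476060223576 0.13962637020446075 [ 5.62110489e-01 -5.30438182e-04]
lip [[0.6212, 0.1137], [0.6402, -0.0638]] [0.63071534 0.02494853] hood yaw 6.098216221504911 w 0.17860110275090954 barend -0.07092334541367491
short [[0.5372, 0.209], [0.5518, 0.1784], [0.4955, 0.1488], [0.4791, 0.184]]
```

move_arm --moves '[[1,[0,-0.001,0.035],[0,0,0.024]],[1,[0,-0.001,0.038],[0,0,0]],[1,[0,-0.001,0.038],[0,0,0]],[1,[0,-0.001,0.036],[0,0,0]],[1,[0,0,0.028],[0,0,0]],[1,[0,0,0.018],[0,0,0]],[1,[0,0,0],[0,0,0]],[0.2,[0,0,0],[0,0,0]],[0.2,[0,0,0],[0,0,0]],[0.2,[0,0,0],[0,0,0]]]' --grip_force 40

```text
time: 2.65
eef_pos: [0.5901, 0.0025, 0.0106]
tcp_rot: [0.995, 0.101, 0.002, 0.001]
contact_force: [0.8, -0.0, 0.8]
opening: 0.603
finger_force: 0.0
```

move_arm --moves '[[0.2,[0,0,0],[0,0,0]],[0.2,[0,0,0],[0,0,0]],[0.2,[0,0,0],[0,0,0]],[0.2,[0,0,0],[0,0,0]],[0.2,[0,0,0],[0,0,0]],[0.2,[0,0,0],[0,0,0]],[0.2,[0,0,0],[0,0,0]],[0.2,[0,0,0],[0,0,0]],[0.2,[0,0,0],[0,0,0]],[0.2,[0,0,0],[0,0,0]]]'

```text
time: 3.48
eef_pos: [0.5902, 0.0025, 0.0107]
tcp_rot: [0.995, 0.101, 0.002, 0.001]
contact_force: [-1.0, 0.2, 6.0]
opening: 0.461
finger_force: 42.5
```

move_arm --moves '[[0.2,[-0.005,-0.0005,0],[0,0,0]],[0.2,[-0.01,-0.001,0],[0,0,0]],[0.2,[-0.011,-0.001,0],[0,0,0]],[0.2,[-0.011,-0.001,0],[0,0,0]],[0.2,[-0.011,-0.001,0],[0,0,0]],[0.2,[-0.011,-0.001,0],[0,0,0]],[0.2,[-0.011,-0.001,0],[0,0,0]],[0.2,[-0.011,-0.001,0],[0,0,0]],[0.2,[-0.011,-0.001,0],[0,0,0]],[0.2,[-0.01,-0.001,0],[0,0,0]]]'

```text
time: 4.32
eef_pos: [0.489, -0.009, 0.0107]
tcp_rot: [0.995, 0.1, 0.004, 0.001]
contact_force: [5.4, 0.9, 7.8]
opening: 0.465
finger_force: 42.7
```

```bash
python3 - <<'E'
from h import *
im,c,s=grab("side"); st(s); im2,c,s=grab("scene")
cv2.imwrite("pics/s2.png",np.vstack([cv2.resize(im[130:300,120:400],(560,340)),im2[150:280,0:560]])[...,::-1][:600])
E
```

```text
t 4.32 tcp [ 0.489  -0.009   0.0107] yaw 11.52 tilt [ 0.0085 -0.0013] q6 1.14 F [5.4 0.9 7.8] op 0.465
```

View pics/s2.png

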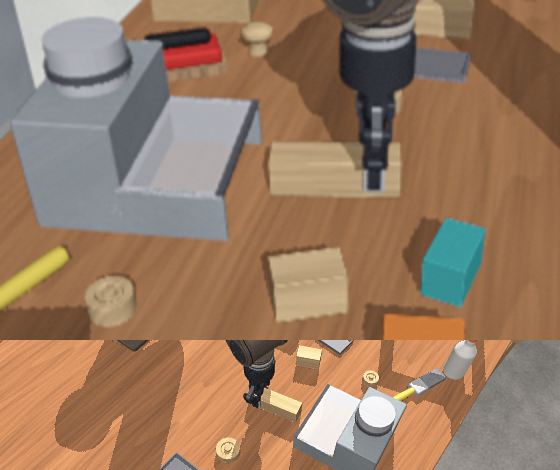

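The side view shows the long bar fully clear of the lip (about 25 mm gap), gripped near its robot-side end. Now lifting and turning it to the tray's yaw.

move_arm --moves '[[0.2,[0,0,-0.008],[0,0,0]],[0.2,[0,0,-0.016],[0,0,0]],[0.2,[0,0,-0.026],[0,0,0]],[0.2,[0,0,-0.03],[0,0,0]],[0.2,[0,0,-0.03],[0,0,0]],[0.2,[0,0,-0.02],[0,0,0]],[0.2,[0,-0.02,0],[0,0,0]],[0.2,[0,-0.024,0],[0,0,0]],[0.2,[0,-0.026,0],[0,0,0]],[0.2,[0,-0.026,0],[0,0,0]]]' --grip_force 60

```text
time: 5.25
eef_pos: [0.4647, 0.0864, 0.1369]
tcp_rot: [0.995, 0.1, -0.002, -0.0]
contact_force: [0.4, -0.1, -1.0]
opening: 0.461
finger_force: 60.8
```

move_arm --moves '[[0.2,[0,-0.026,0],[0,0,0]],[0.2,[0,-0.026,0],[0,0,0]],[0.2,[0,-0.026,0],[0,0,0]],[0.2,[0,-0.026,0],[0,0,0]],[0.2,[0,0,0],[0,0,0.075]],[0.2,[0,0,0],[0,0,0.075]],[0.2,[0,0,0],[0,0,0.075]],[0.2,[0,0,0],[0,0,0.075]],[0.2,[0,0,0],[0,0,0]],[0.2,[0,0,0],[0,0,0]]]'

```text
time: 6.08
eef_pos: [0.4448, 0.1873, 0.1371]
tcp_rot: [0.999, -0.048, -0.002, 0.0]
contact_force: [1.2, -0.2, -0.6]
opening: 0.458
finger_force: 61.0
```

```bash
python3 - <<'E'
from h import *
im,c,s=grab("wrist","w3.png"); st(s)
np.savez("w3.npz",K=c[0],A=c[1],o=c[2])
E
```

```text
t 6.08 tcp [0.4448 0.1873 0.1371] yaw -5.51 tilt [-0.0033 -0.0007] q6 1.85 F [ 1.2 -0.2 -0.6] op 0.458
```

View pics/w3.png

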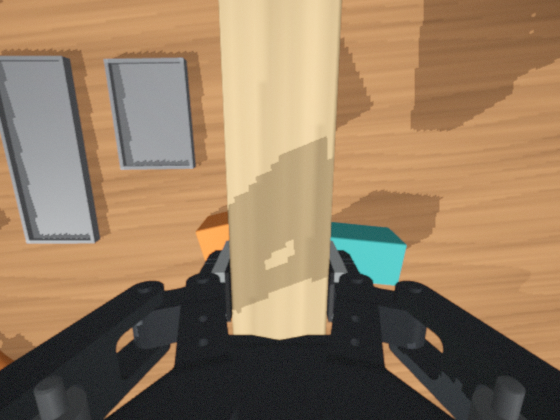

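Wrist view: the bar is held straight, pointing up the image. The long tray's outer corners are at about (67,57), (100,241) and (27,244), and the short tray's at (106,60), (186,58), (194,167) and (121,170).

```bash
python3 - <<'E'
from h import *
z=np.load("w3.npz"); c=(z["K"],z["A"],z["o"]); s=get_state()
hsv=cv2.cvtColor(cv2.imread("pics/w3.png"),cv2.COLOR_BGR2HSV); m=hsv[...,1]<75
for n,p in dict(tl=(45,150),ts=(150,110)).items():
    k=comp(m,p); print(n,rect(rays(c,k,.01)) if k is not None else hsv[p[1],p[0]])
l=rays(c,[(67,57),(100,241),(27,244)],.01); print(l.round(4).tolist(),"ctr",((l[0]+l[2])/2).round(4),"long side",np.linalg.norm(l[0]-l[1]),np.linalg.norm(l[1]-l[2]),np.degrees(np.arctan2(*(l[0]-l[1])[::-1])))
e=rays(c,[(231,335),(330,335)],.171); x=np.array([np.cos(np.radians(yaw(s))),np.sin(np.radians(yaw(s)))])
print("near end from tcp along x",(e.mean(0)-s["eef_pos"][:2])@x)
C=(l[0]+l[2])/2
for yw in(-5.5,): 
    u=np.array([np.cos(np.radians(yw)),np.sin(np.radians(yw))]); todo(s,[*(C-.042*u),.0165],yw)
E
```

```text
tl (array([0.5016, 0.3924]), array([0.1657, 0.0721]), -5.7)
ts (array([0.5274, 0.2908]), array([0.0925, 0.0685]), -4.8)
[[0.5798, 0.3501], [0.4177, 0.3644], [0.4216, 0.4356]] ctr [0.5007 0.3929] long side 0.16273618999019876 0.07137626279939327 -5.030937297572275
near end from tcp along x -0.022233539703386936
shift [-0.0062 -0.21    0.1207] turn z -0.0004
```

move_arm --moves '[[0.2,[-0.0008,-0.02,0],[0,0,0]],[0.2,[-0.0008,-0.03,0],[0,0,0]],[0.2,[-0.0008,-0.034,0],[0,0,0]],[0.2,[-0.0008,-0.034,0],[0,0,0]],[0.2,[-0.0008,-0.034,0],[0,0,0]],[0.2,[-0.0008,-0.032,0],[0,0,0]],[0.2,[-0.0015,-0.0263,0],[0,0,0]],[0.2,[0,0,0.025],[0,0,0]],[0.2,[0,0,0.03],[0,0,0]],[0.2,[0,0,0.02],[0,0,0]]]'

```text
time: 6.97
eef_pos: [0.4593, 0.3973, 0.0607]
tcp_rot: [0.999, -0.048, -0.001, 0.001]
contact_force: [-0.7, -0.0, -2.7]
opening: 0.463
finger_force: 61.2
```

```bash
python3 - <<'E'
from h import *
s=get_state(); st(s); todo(s,[.4587,.3972,.016],-5.4)
im,c,s=grab("side"); im2,c,s=grab("scene")
cv2.imwrite("pics/s4.png",np.hstack([cv2.resize(im[280:420,130:370],(480,280)),cv2.resize(im2[80:200,240:400],(320,240))[:,:320] if 0 else cv2.resize(im2[70:210,240:400],(320,280))])[...,::-1])
E
```

```text
t 6.97 tcp [0.4593 0.3973 0.0607] yaw -5.47 tilt [-0.0028 -0.0018] q6 2.21 F [-0.7 -0.  -2.7] op 0.463
shift [-0.0005  0.0001  0.0447] turn z -0.0013
```

View pics/s4.png

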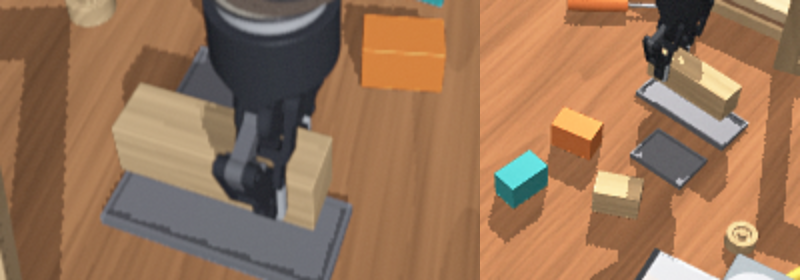

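Both views show the bar over the long tray and lined up with it. Lowering and releasing.

move_arm --moves '[[0.2,[0,0,0.015],[0,0,0]],[0.2,[0,0,0.015],[0,0,0]],[0.2,[0,0,0.008],[0,0,0]],[0.2,[0,0,0.004],[0,0,0]],[0.2,[0,0,0.003],[0,0,0]],[0.2,[0,0,0],[0,0,0]],[0.8,[0,0,0],[0,0,0]],[0.8,[0,0,0],[0,0,0]],[0.8,[0,0,0],[0,0,0]],[0.8,[0,0,0],[0,0,0]]]'

```text
time: 7.9
eef_pos: [0.4615, 0.3979, 0.0193]
tcp_rot: [0.999, -0.049, 0.001, -0.001]
contact_force: [-0.0, -0.2, 0.7]
opening: 0.8
finger_force: 0.0
```

move_arm --moves '[[0.8,[0,0,0],[0,0,0]],[0.8,[0,0,-0.005],[0,0,0]],[0.9,[0,0,-0.02],[0,0,0]],[1,[0,0,-0.035],[0,0,0]],[1,[0,0,-0.04],[0,0,0]],[1,[0,0,-0.04],[0,0,0]],[1,[0,0,-0.035],[0,0,0]],[1,[0,0,-0.02],[0,0,0]],[1,[0,0,0],[0,0,0]],[1,[0,0,0],[0,0,0]]]'

```text
time: 8.73
eef_pos: [0.4615, 0.398, 0.2154]
tcp_rot: [0.999, -0.049, 0.002, -0.001]
contact_force: [0.6, 0.0, -1.9]
opening: 1.002
finger_force: 0.0
```

```bash
python3 - <<'E'
from h import *
im,c,s=grab("wrist","w5.png"); st(s)
np.savez("w5.npz",K=c[0],A=c[1],o=c[2])
E
```

```text
t 8.73 tcp [0.4615 0.398  0.2154] yaw -5.62 tilt [0.0033 0.002 ] q6 2.21 F [ 0.6  0.  -1.9] op 1.002
```

View pics/w5.png

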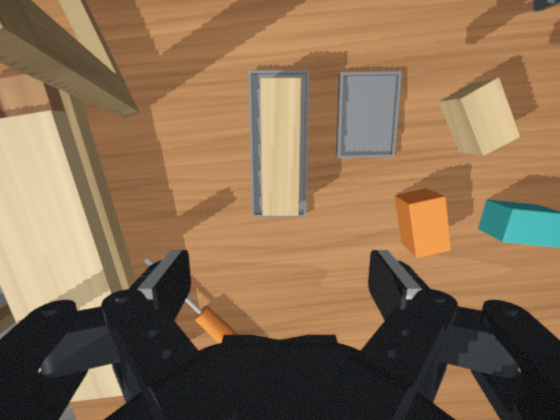

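The bar lies within the long tray: its top runs from about y=78 to y=214, while the tray spans 71 to 216. I'll check that neither end is riding on the rim.

```bash
python3 - <<'E'
from h import *
z=np.load("w5.npz"); c=(z["K"],z["A"],z["o"])
b=rays(c,[(261,214),(305,214),(301,78),(260,78)],.049); t=rays(c,[(253,216),(306,216),(308,71),(250,71)],.010)
for n,q in(("bar",b),("tray",t)): print(n,q.mean(0).round(4),np.linalg.norm((q[2]+q[3]-q[0]-q[1])/2).round(4),q.round(4).tolist())
im=cv2.imread("pics/w5.png"); 
im2,c2,s=grab("side"); 
cv2.imwrite("pics/c6.png",np.hstack([cv2.resize(im[55:235,230:420],(570,540)),cv2.resize(im2[340:420,170:320],(220,540))[...,::-1]]) if 0 else cv2.resize(im2[330:420,165:325],(800,450),interpolation=cv2.INTER_CUBIC)[...,::-1])
hs=rays(c,[(442,106),(499,79),(519,129),(485,154)],.045)
print("short top?",hs.round(4).tolist())
E
```

```text
bar [0.5019 0.3917] 0.137 [[0.4359, 0.4207], [0.4312, 0.3733], [0.5682, 0.3667], [0.5721, 0.4061]]
tray [0.5014 0.3944] 0.1638 [[0.423, 0.4344], [0.4167, 0.3699], [0.5799, 0.3554], [0.586, 0.4178]]
short top? [[0.5289, 0.2281], [0.5488, 0.1737], [0.4988, 0.1492], [0.4766, 0.1816]]
```

View pics/c6.png

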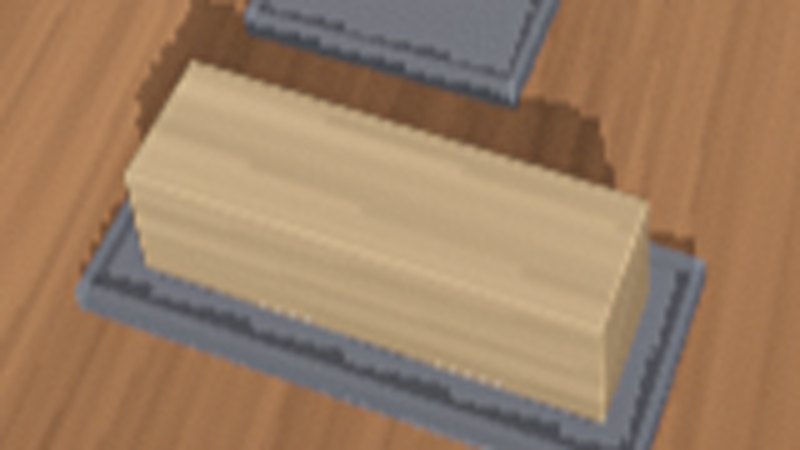

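The side crop shows the long bar lying flat on the tray floor. Now to the middle bar.

move_arm --moves '[[1,[0.0044,0.0365,0],[0,0,0]],[1,[0.0044,0.0365,0],[0,0,0]],[1,[0.0044,0.0365,0],[0,0,0]],[1,[0.0044,0.0365,0],[0,0,0]],[1,[0.0044,0.0365,0],[0,0,0]],[1,[0.0044,0.0365,0],[0,0,0]],[1,[0.0044,0.0365,0],[0,0,0]],[1,[0.0044,0.0365,0],[0,0,0]],[1,[0.0044,0.0365,0],[0,0,0]],[1,[0.0044,0.0365,0],[0,0,0]]]'

```text
time: 9.67
eef_pos: [0.4672, 0.0285, 0.2108]
tcp_rot: [0.999, -0.049, -0.002, -0.0]
contact_force: [0.2, -0.0, -0.6]
opening: 0.999
finger_force: 0.0
```

move_arm --moves '[[1,[0,0.037,0],[0,0,0]],[1,[0,0.037,0],[0,0,0]],[1,[0,0.037,0],[0,0,0]],[1,[0,0.037,0],[0,0,0]],[1,[0,0.037,0],[0,0,0]],[1,[0,0.037,0],[0,0,0]],[1,[0,0.037,0],[0,0,0]],[1,[0,0.037,0],[0,0,0]],[1,[0,0.037,0],[0,0,0]],[1,[0,0.037,0],[0,0,0]]]'

```text
time: 10.5
eef_pos: [0.431, -0.3391, 0.2104]
tcp_rot: [0.999, -0.049, -0.002, -0.002]
contact_force: [1.2, 0.8, 0.2]
opening: 1.0
finger_force: 0.0
```

```bash
python3 - <<'E'
from h import *
im,c,s=grab("wrist","w7.png"); st(s)
np.savez("w7.npz",K=c[0],A=c[1],o=c[2])
E
```

```text
t 10.5 tcp [ 0.431  -0.3391  0.2104] yaw -5.65 tilt [-0.0032  0.0039] q6 0.82 F [1.2 0.8 0.2] op 1.0
```

View pics/w7.png

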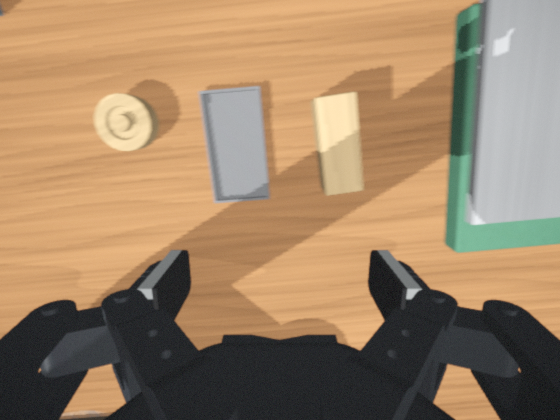

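Wrist view: the mid bar's top corners are at about (318,97), (357,92), (364,189) and (324,195). The mid tray's outer corners are (202,92), (260,87), (269,197) and (215,201). The saw base starts at x≈450, clear of the fingers.

```bash
python3 - <<'E'
from h import *
z=np.load("w7.npz"); c=(z["K"],z["A"],z["o"]); s=get_state()
def rep(n,q,zz):
    q=rays(c,q,zz); a=(q[0]+q[1]-q[2]-q[3])/2; w=(q[1]+q[2]-q[0]-q[3])/2
    print(n,q.mean(0).round(4),"L",np.linalg.norm(a).round(4),"W",np.linalg.norm(w).round(4),"yaw",np.degrees(np.arctan2(*a[::-1])).round(2)); return q.mean(0)
B=rep("bar",[(318,97),(357,92),(364,189),(324,195)],.045)
T=rep("tray",[(202,92),(260,87),(269,197),(215,201)],.01)
hsv=cv2.cvtColor(cv2.imread("pics/w7.png"),cv2.COLOR_BGR2HSV)
k=comp(hsv[...,1]<75,(240,150)); print("tray mask",rect(rays(c,k,.01)) if k is not None else 0)
m=(hsv[...,0]>=15)&(hsv[...,0]<32)&(hsv[...,1]<110)&(hsv[...,2]>190); k=comp(m,(340,120)); print("bar mask",rect(rays(c,k,.045)) if k is not None else hsv[120,340])
E
```

```text
bar [ 0.4691 -0.4051] L 0.0979 W 0.0402 yaw 1.31
tray [ 0.476  -0.2944] L 0.1221 W 0.0638 yaw -1.97
tray mask (array([ 0.4758, -0.293 ]), array([0.1266, 0.0683]), -1.1)
bar mask (array([ 0.469 , -0.4013]), array([0.0999, 0.0472]), 2.0)
```

move_arm --moves '[[1,[0,0,0],[0,0,-0.0625]],[1,[0,0,0],[0,0,-0.0625]],[1,[0.009,0.0165,0.02],[0,0,0]],[1,[0.009,0.0165,0.02],[0,0,0]],[1,[0.009,0.0165,0.02],[0,0,0]],[1,[0.009,0.0165,0.02],[0,0,0]],[1,[0,0,0.025],[0,0,0]],[1,[0,0,0.02],[0,0,0]],[1,[0,0,0],[0,0,0]],[1,[0,0,0],[0,0,0]]]' --grip_force 50

```text
time: 11.38
eef_pos: [0.4687, -0.4012, 0.0848]
tcp_rot: [1.0, 0.013, -0.002, -0.003]
contact_force: [0.3, 0.6, 0.2]
opening: 0.998
finger_force: 0.0
```

```bash
python3 - <<'E'
from h import *
s=get_state(); st(s); todo(s,[.469,-.404,.0105],1.5)
E
```

```text
t 11.38 tcp [ 0.4687 -0.4012  0.0848] yaw 1.54 tilt [-0.0047  0.0056] q6 0.67 F [0.3 0.6 0.2] op 0.998
shift [0.0005 0.0033 0.0743] turn z 0.0006
```

move_arm --moves '[[1,[0,0.0033,0.025],[-0.0056,0.0047,0]],[1,[0,0,0.03],[0,0,0]],[1,[0,0,0.014],[0,0,0]],[1,[0,0,0.0055],[0,0,0]],[0.2,[0,0,0],[0,0,0]],[0.2,[0,0,0],[0,0,0]],[0.2,[0,0,0],[0,0,0]],[0.2,[0,0,0],[0,0,0]],[0.2,[0,0,0],[0,0,0]],[0.2,[0,0,0],[0,0,0]]]'

```text
time: 12.22
eef_pos: [0.4718, -0.4081, 0.0161]
tcp_rot: [1.0, 0.013, 0.004, 0.004]
contact_force: [-0.7, 0.6, 5.6]
opening: 0.46
finger_force: 52.4
```

move_arm --moves '[[0.2,[0,0,0],[0,0,0]],[0.2,[0,0,0],[0,0,0]],[0.2,[0,0,0],[0,0,0]],[0.2,[0,0,0],[0,0,0]],[0.2,[0,0,-0.01],[0,0,0]],[0.2,[0,0,-0.02],[0,0,0]],[0.2,[0,0,-0.02],[0,0,0]],[0.2,[0,0,-0.02],[0,0,0]],[0.2,[0,0,0],[0,0,0]],[0.2,[0,0,0],[0,0,0]]]'

```text
time: 13.05
eef_pos: [0.4707, -0.407, 0.0851]
tcp_rot: [1.0, 0.013, 0.003, 0.004]
contact_force: [-1.2, -0.3, -1.7]
opening: 0.458
finger_force: 51.7
```

```bash
python3 - <<'E'
from h import *
im,c,s=grab("wrist","w8.png"); st(s); todo(s,[.477,-.2925,.08],-1.3)
np.savez("w8.npz",K=c[0],A=c[1],o=c[2])
E
```

```text
t 13.05 tcp [ 0.4707 -0.407   0.0851] yaw 1.54 tilt [ 0.0066 -0.0077] q6 0.67 F [-1.2 -0.3 -1.7] op 0.458
shift [ 0.0093 -0.1143  0.0043] turn z 0.0495
```

View pics/w8.png

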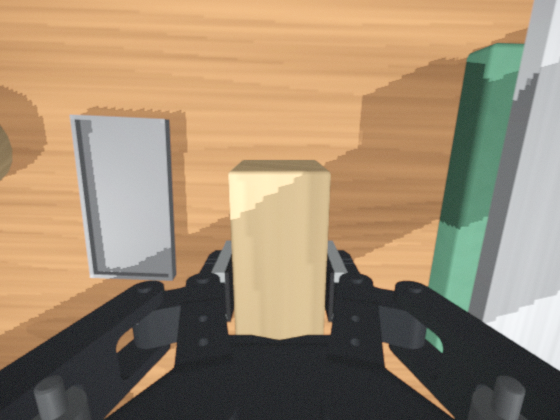

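The mid bar is held straight: its top spans about (231,172) to (328,335) in the image. The mid tray's outer corners are at about (73,117), (171,120), (175,277) and (90,276).

```bash
python3 - <<'E'
from h import *
z=np.load("w8.npz"); c=(z["K"],z["A"],z["o"]); s=get_state()
b=rays(c,[(231,173),(328,173),(328,335),(236,335)],.114); y=np.radians(yaw(s)); u=np.array([np.cos(y),np.sin(y)])
print("far,near along x from tcp",((b-s["eef_pos"][:2])@u).round(4))
q=rays(c,[(73,117),(171,120),(175,277),(90,276)],.01); a=(q[0]+q[1]-q[2]-q[3])/2; C=q.mean(0)
print("tray",C,np.linalg.norm(a),np.degrees(np.arctan2(*a[::-1])))
E
```

```text
far,near along x from tcp [ 0.0477  0.0476 -0.0254 -0.0251]
tray [ 0.47650492 -0.2930758 ] 0.12238756146766058 -2.20585972554026
```

move_arm --moves '[[0.2,[0,0,0],[0.004,-0.003,0.055]],[0.2,[0.0009,-0.0182,0],[0,0,0]],[0.2,[0.0009,-0.025,0],[0,0,0]],[0.2,[0.0009,-0.028,0],[0,0,0]],[0.2,[0.0009,-0.025,0],[0,0,0]],[0.2,[0.0009,-0.018,0],[0,0,0]],[0.2,[0,0,0.02],[0,0,0]],[0.2,[0,0,0.02],[0,0,0]],[0.2,[0,0,0.008],[0,0,0]],[0.2,[0,0,0],[0,0,0]]]'

```text
time: 13.93
eef_pos: [0.4755, -0.2901, 0.0315]
tcp_rot: [1.0, -0.014, -0.002, -0.002]
contact_force: [-0.2, 0.0, -0.2]
opening: 0.459
finger_force: 51.7
```

```bash
python3 - <<'E'
from h import *
s=get_state(); st(s); todo(s,[.4785,-.293,.021],-1.6)
E
```

```text
t 13.93 tcp [ 0.4755 -0.2901  0.0315] yaw -1.61 tilt [-0.0047  0.0043] q6 0.87 F [-0.2  0.  -0.2] op 0.459
shift [0.0032 0.0028 0.0104] turn z -0.0002
```

move_arm --moves '[[0.2,[0.003,0.0028,0],[0,0,0]],[0.2,[0,0,0.005],[0,0,0]],[0.2,[0,0,0.004],[0,0,0]],[0.2,[0,0,0.002],[0,0,0]],[0.2,[0,0,0],[0,0,0]],[0.2,[0,0,0],[0,0,0]],[0.8,[0,0,0],[0,0,0]],[0.8,[0,0,0],[0,0,0]],[0.8,[0,0,0],[0,0,0]],[0.8,[0,0,0],[0,0,0]]]'

```text
time: 14.77
eef_pos: [0.4813, -0.2956, 0.0251]
tcp_rot: [1.0, -0.014, 0.001, 0.001]
contact_force: [0.2, -0.1, -0.0]
opening: 0.8
finger_force: 0.0
```

move_arm --moves '[[0.8,[0,0,0],[0,0,0]],[0.8,[0,0,-0.005],[0,0,0]],[0.9,[0,0,-0.02],[0,0,0]],[1,[0,0,-0.035],[0,0,0]],[1,[0,0,-0.04],[0,0,0]],[1,[0,0,-0.04],[0,0,0]],[1,[0,0,-0.035],[0,0,0]],[1,[0,0,-0.02],[0,0,0]],[1,[0,0,0],[0,0,0]],[1,[0,0,0],[0,0,0]]]'

```text
time: 15.6
eef_pos: [0.4813, -0.2956, 0.2218]
tcp_rot: [1.0, -0.014, 0.002, 0.002]
contact_force: [0.0, 1.0, -0.6]
opening: 1.002
finger_force: 0.0
```

```bash
python3 - <<'E'
from h import *
im,c,s=grab("wrist"); st(s); im2,c2,s2=grab("side")
cv2.imwrite("pics/c9.png",np.hstack([cv2.resize(im[40:300,150:410],(400,400)),cv2.resize(im2[110:190,280:380],(400,400)[:2])])[...,::-1])
np.savez("w9.npz",K=c[0],A=c[1],o=c[2]); todo(s,[.47,.17,.2])
E
```

```text
t 15.6 tcp [ 0.4813 -0.2956  0.2218] yaw -1.61 tilt [ 0.0048 -0.0041] q6 0.87 F [ 0.   1.  -0.6] op 1.002
shift [-0.0245 -0.4651  0.0198] turn z None
```

View pics/c9.png

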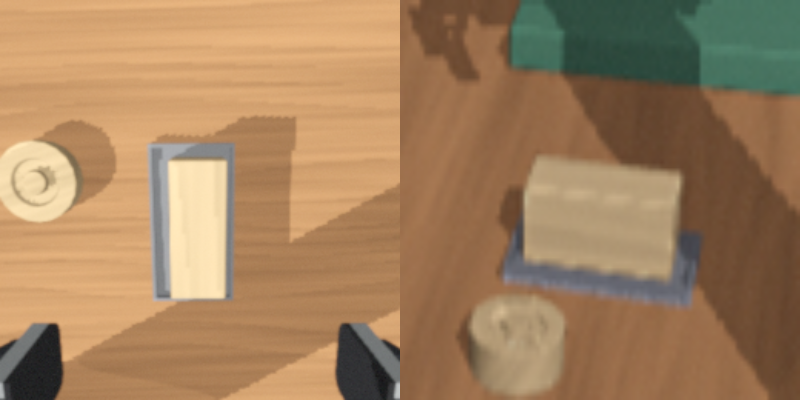

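Both views show the mid bar inside its tray, somewhat towards the right side. I'll check its margins with numbers.

```bash
python3 - <<'E'
from h import *
z=np.load("w9.npz"); c=(z["K"],z["A"],z["o"])
f=lambda L:[(150+x*.65,40+y*.65) for x,y in L]
for n,L,h in(("bar",[(168,159),(226,158),(228,299),(171,299)],.049),("tray",[(150,145),(234,144),(233,299),(153,299)],.01)):
    q=rays(c,f(L),h); a=(q[0]+q[1]-q[2]-q[3])/2; print(n,q.mean(0).round(4),np.linalg.norm(a).round(4),np.linalg.norm(q[0]-q[1]).round(4),np.degrees(np.arctan2(*a[::-1])).round(1),q.round(4).tolist())
E
```

```text
bar [ 0.4786 -0.2958] 0.1009 0.0392 -0.6 [[0.5293, -0.2767], [0.5288, -0.3159], [0.4275, -0.3161], [0.4288, -0.2743]]
tray [ 0.4756 -0.2913] 0.1237 0.0633 -1.5 [[0.538, -0.2612], [0.5369, -0.3245], [0.4128, -0.3227], [0.4148, -0.2569]]
```

The bar sits within the 10 mm margins at the right height for lying flat. Now the short bar.

move_arm --moves '[[1,[-0.002,-0.0377,0.0018],[0,0,0]],[1,[-0.002,-0.0377,0.0018],[0,0,0]],[1,[-0.002,-0.0377,0.0018],[0,0,0]],[1,[-0.002,-0.0377,0.0018],[0,0,0]],[1,[-0.002,-0.0377,0.0018],[0,0,0]],[1,[-0.002,-0.0377,0.0018],[0,0,0]],[1,[-0.002,-0.0377,0.0018],[0,0,0]],[1,[-0.002,-0.0377,0.0018],[0,0,0]],[1,[-0.002,-0.0377,0.0018],[0,0,0]],[1,[-0.002,-0.0377,0.0018],[0,0,0]]]'

```text
time: 16.53
eef_pos: [0.4696, 0.0841, 0.1986]
tcp_rot: [1.0, -0.014, -0.001, 0.001]
contact_force: [0.4, -0.1, 0.0]
opening: 1.0
finger_force: 0.0
```

move_arm --moves '[[1,[-0.002,-0.0377,0.0018],[0,0,0]],[1,[-0.002,-0.0377,0.0018],[0,0,0]],[1,[0,0,0],[0,0,-0.09]],[1,[0,0,0],[0,0,-0.1]],[1,[0,0,0],[0,0,-0.1]],[1,[0,0,0],[0,0,-0.1]],[1,[0,0,0],[0,0,-0.074]],[1,[0,0,0],[0,0,0]],[1,[0,0,0],[0,0,0]],[1,[0,0,0],[0,0,0]]]'

```text
time: 17.37
eef_pos: [0.4688, 0.1576, 0.1961]
tcp_rot: [0.977, 0.215, -0.001, 0.001]
contact_force: [-0.7, -0.1, -0.2]
opening: 0.998
finger_force: 0.0
```

```bash
python3 - <<'E'
from h import *
im,c,s=grab("wrist","w10.png"); st(s)
np.savez("w10.npz",K=c[0],A=c[1],o=c[2])
E
```

```text
t 17.37 tcp [0.4688 0.1576 0.1961] yaw 24.87 tilt [-0.0007 -0.0018] q6 1.26 F [-0.7 -0.1 -0.2] op 0.998
```

View pics/w10.png

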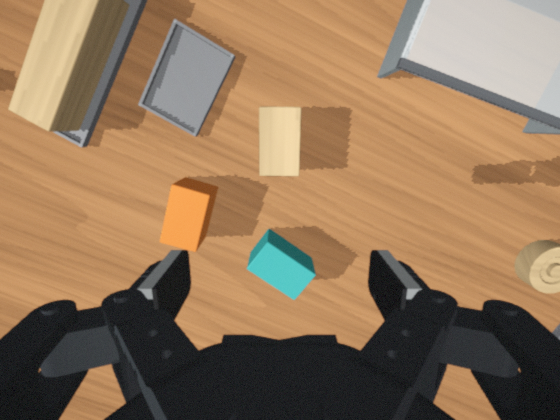

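Wrist view: the short bar's top corners are at (259,107), (300,107), (299,176) and (260,176), lined up with the tool. The short tray's outer corners are (176,20), (235,57), (197,135) and (139,103). The orange and turquoise blocks are clear of the finger paths.

```bash
python3 - <<'E'
from h import *
z=np.load("w10.npz"); c=(z["K"],z["A"],z["o"]); s=get_state()
for n,L,h in(("bar",[(259,107),(300,107),(299,176),(260,176)],.045),("tray",[(176,20),(235,57),(197,135),(139,103)],.01)):
    q=rays(c,L,h); a=(q[0]+q[1]-q[2]-q[3])/2; print(n,q.mean(0).round(4),np.linalg.norm(a).round(4),np.linalg.norm(q[0]-q[1]).round(4),np.degrees(np.arctan2(*a[::-1])).round(1))
    if n=="bar": todo(s,[*q.mean(0),.012],np.degrees(np.arctan2(*a[::-1])))
E
```

```text
bar [0.5129 0.1781] 0.0653 0.0385 24.9
shift [ 0.0486 -0.0003  0.1844] turn z 0.0001
tray [0.5278 0.29  ] 0.0888 0.0654 -5.4
```

move_arm --moves '[[1,[0.012,0,0.01],[0,0,0]],[1,[0.012,0,0.02],[0,0,0]],[1,[0.012,0,0.03],[0,0,0]],[1,[0.012,0,0.034],[0,0,0]],[1,[0,0,0.034],[0,0,0]],[1,[0,0,0.03],[0,0,0]],[1,[0,0,0.018],[0,0,0]],[1,[0,0,0.008],[0,0,0]],[1,[0,0,0],[0,0,0]],[0.2,[0,0,0],[0,0,0]]]'

```text
time: 18.25
eef_pos: [0.5138, 0.1778, 0.0139]
tcp_rot: [0.976, 0.216, 0.001, 0.001]
contact_force: [-0.2, -1.1, 1.1]
opening: 0.884
finger_force: 0.0
```

move_arm --moves '[[0.2,[0,0,0],[0,0,0]],[0.2,[0,0,0],[0,0,0]],[0.2,[0,0,0],[0,0,0]],[0.2,[0,0,0],[0,0,0]],[0.2,[0,0,0],[0,0,0]],[0.2,[0,0,0],[0,0,0]],[0.2,[0,0,0],[0,0,0]],[0.2,[0,0,0],[0,0,0]],[0.2,[0,0,0],[0,0,0]],[0.2,[0,0,0],[0,0,0]]]'

```text
time: 19.08
eef_pos: [0.515, 0.178, 0.0154]
tcp_rot: [0.976, 0.216, 0.003, 0.001]
contact_force: [-0.5, 0.2, 6.2]
opening: 0.461
finger_force: 52.7
```

move_arm --moves '[[0.2,[0,0,-0.01],[0,0,0]],[0.2,[0,0,-0.02],[0,0,0]],[0.2,[0,0,-0.03],[0,0,0]],[0.2,[0,0,-0.02],[0,0,0]],[0.2,[0,0,0],[0,0,0.1]],[0.2,[0,0,0],[0,0,0.11]],[0.2,[0,0,0],[0,0,0.11]],[0.2,[0,0,0],[0,0,0.11]],[0.2,[0,0,0],[0,0,0.095]],[0.2,[0,0,0],[0,0,0]]]'

```text
time: 19.92
eef_pos: [0.5127, 0.1779, 0.0936]
tcp_rot: [0.999, -0.045, 0.001, 0.001]
contact_force: [-0.2, -0.9, 0.5]
opening: 0.458
finger_force: 51.9
```

```bash
python3 - <<'E'
from h import *
im,c,s=grab("wrist","w11.png"); st(s); todo(s,[.5285,.291,.08],-5.2)
np.savez("w11.npz",K=c[0],A=c[1],o=c[2])
E
```

```text
t 19.92 tcp [0.5127 0.1779 0.0936] yaw -5.2 tilt [ 0.0012 -0.0015] q6 1.81 F [-0.2 -0.9  0.5] op 0.458
shift [ 0.0055 -0.1141  0.0134] turn z -0.0
```

View pics/w11.png

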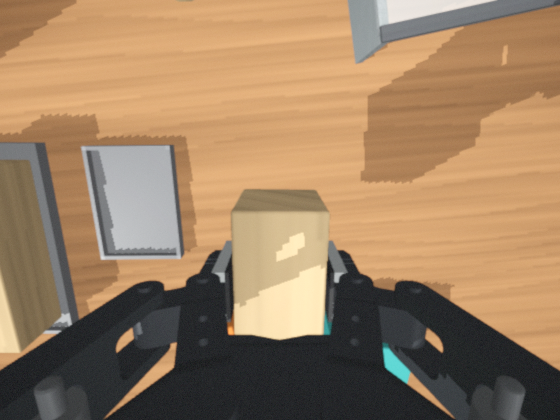

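Wrist view: the short bar is held straight with its far top edge at y≈211. The short tray's outer corners are (82,147), (173,146), (183,257) and (101,260).

```bash
python3 - <<'E'
from h import *
z=np.load("w11.npz"); c=(z["K"],z["A"],z["o"]); s=get_state()
b=rays(c,[(234,211),(327,211)],.0936-.0154+.045); y=np.radians(yaw(s)); u=np.array([np.cos(y),np.sin(y)])
f=((b-s["eef_pos"][:2])@u).mean(); print("far",f)
q=rays(c,[(82,147),(173,146),(183,257),(101,260)],.01); a=(q[0]+q[1]-q[2]-q[3])/2; C=q.mean(0)
print("tray",C,np.linalg.norm(a),np.degrees(np.arctan2(*a[::-1])))
todo(s,[*(C-(f-.033)*u),.021],-5)
E
```

```text
far 0.032021498394094974
tray [0.52705515 0.290378  ] 0.09094297748301958 -5.260598810236842
shift [ 0.0053 -0.1134  0.0724] turn z 0.0001
```

move_arm --moves '[[0.2,[0.001,-0.0174,0],[0,0,0]],[0.2,[0.001,-0.026,0],[0,0,0]],[0.2,[0.001,-0.028,0],[0,0,0]],[0.2,[0.001,-0.026,0],[0,0,0]],[0.2,[0.001,-0.016,0],[0,0,0]],[0.2,[0,0,0.018],[0,0,0]],[0.2,[0,0,0.024],[0,0,0]],[0.2,[0,0,0.014],[0,0,0]],[0.2,[0,0,0],[0,0,0]],[0.2,[0,0,0],[0,0,0]]]'

```text
time: 20.8
eef_pos: [0.5274, 0.2897, 0.0361]
tcp_rot: [0.999, -0.044, -0.001, 0.001]
contact_force: [0.1, -0.8, -0.2]
opening: 0.462
finger_force: 52.0
```

```bash
python3 - <<'E'
from h import *
s=get_state(); st(s); todo(s,[.528,.2905,.0205],-5.2)
E
```

```text
t 20.8 tcp [0.5274 0.2897 0.0361] yaw -5.09 tilt [-0.0011 -0.0026] q6 2.0 F [ 0.1 -0.8 -0.2] op 0.462
shift [ 0.0005 -0.0009  0.0156] turn z 0.0019
```

move_arm --moves '[[0.2,[0.0005,-0.001,0.005],[0,0,0]],[0.2,[0,0,0.005],[0,0,0]],[0.2,[0,0,0.004],[0,0,0]],[0.2,[0,0,0.002],[0,0,0]],[0.2,[0,0,0],[0,0,0]],[0.2,[0,0,0],[0,0,0]],[0.8,[0,0,0],[0,0,0]],[0.8,[0,0,0],[0,0,0]],[0.8,[0,0,0],[0,0,0]],[0.8,[0,0,0],[0,0,0]]]'

```text
time: 21.63
eef_pos: [0.5292, 0.2913, 0.0216]
tcp_rot: [0.999, -0.045, 0.001, 0.001]
contact_force: [0.3, 0.3, 0.2]
opening: 0.799
finger_force: 0.0
```

move_arm --moves '[[0.8,[0,0,0],[0,0,0]],[0.8,[0,0,-0.005],[0,0,0]],[0.8,[0,0,-0.02],[0,0,0]],[0.8,[0,0,-0.035],[0,0,0]],[1,[0,0,-0.04],[0,0,0]],[1,[0,0,-0.04],[0,0,0]],[1,[0,0,-0.035],[0,0,0]],[1,[0,0,-0.02],[0,0,0]],[1,[0,0,0],[0,0,0]],[1,[0,0,0],[0,0,0]]]'

```text
time: 22.47
eef_pos: [0.5293, 0.2918, 0.2183]
tcp_rot: [0.999, -0.045, 0.003, -0.0]
contact_force: [-1.0, -0.3, -0.8]
opening: 1.001
finger_force: 0.0
```

```bash
python3 - <<'E'
from h import *
im,c,s=grab("wrist","w12.png"); st(s)
hsv=cv2.cvtColor(im,cv2.COLOR_RGB2HSV)
pale=((hsv[...,0]>=15)&(hsv[...,0]<32)&(hsv[...,1]<130)&(hsv[...,2]>150)).astype(np.uint8)
K,A,o=c
def px(p): v=K@(A.T@(np.array(p)-o)); return (v[:2]/v[2]).round(0).astype(int)
p=px([.5275,.2905,.049]); print("expected px",p,hsv[p[1],p[0]])
k=comp(pale,tuple(p)); print("bar",rect(rays(c,k,.049)) if k is not None else None)
# tray+bar silhouette
m=((hsv[...,1]<75)|(pale>0)); k=comp(m,tuple(p)); print("tray+bar",rect(rays(c,k,.01)) if k is not None else None)
E
```

```text
t 22.47 tcp [0.5293 0.2918 0.2183] yaw -5.11 tilt [ 0.0055 -0.0002] q6 2.0 F [-1.  -0.3 -0.8] op 1.001
expected px [281 190] [ 19  76 239]
bar (array([0.5277, 0.2916]), array([0.0667, 0.0412]), -5.1)
tray+bar (array([0.4444, 0.2981]), array([0.8424, 0.5529]), 84.8)
```

The short bar measures 66.7 × 41 mm at the height expected in the tray, centred on its tray to about 1 mm, so it lies flat. The gripper is clear, so I'm handing in.

```bash
python3 - <<'E'
from h import *
im=read_camera("scene")[...,::-1].astype(int); a=cv2.imread("pics/scene0.png").astype(int)
for n,(x,y) in dict(wl=(228,259),ws=(371,187),knob=(262,338)).items(): print(n,np.abs(im-a)[y-14:y+14,x-14:x+14].mean().round(1))
print(sign_off())
E
```

```text
wl 2.2
ws 2.1
knob 38.3
the job is handed in; nothing more can be done
None
```

All three bars were laid in their own trays, longest first, with the longest slid clear of the lip before lifting, and the job was handed in at about 22.5 s. The camera images showed all three lying flat. Both wheels look unmoved; the picture around the knob changed more (I think only the arm or its shadow, as nothing went near it), and I didn't check that further.

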